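# Pin and ring-lock the weight mould

### The arm

A 6-joint arm with a two-finger parallel gripper is mounted at the origin on the work surface. World frame = base frame: x ahead of the robot, y to its left, z up, the work surface at z = 0. Lengths are in m, angles in rad, forces in N, time in s.
With the tool pointing down it reaches from about 0.375 to 0.75 m from the base axis. Payload 9 kg.
Tool frame: the origin (TCP) lies on the centre line of the jaws, within the pads' length; the fingertips stand 14 mm ahead of it and the grasp point (between the pads) lies 5 mm behind it (arm.tcp_to_tips is the distance from the TCP to the fingertips, in m); x points along the fingers, z is the direction in which the jaws open and shut, and the axes are right-handed (so a half turn about x gives the same grasp; the last joint's range is limited). The gripper opens to 85 mm and grips with 20 to 120 N. Pads are 22 mm wide; open, the fingers measure 114 mm over their backs; the gripper's body (76 mm by 85 mm) begins 54 mm behind the grasp point. The pads swing forward as they close: fully open they stand 13 mm farther back than shut.
Start: joints at [1.022, 0.104, 0.097, 1.564, 0, 1.353], TCP at [0.195, 0.567, 0.245] pointing down, gripper open.
Joint ranges: [-2.99, 2.99], [-0.84, 1.86], [-1.1, 1.16], [-1.84, 2.11], [-1.51, 1.56], [-3.14, 3.14]. Speed limits (rad/s): [2.22, 2.22, 2.57, 3.14, 3.14, 3.14].

### API

Orientations are given as [roll, pitch, yaw] about the fixed x, y, z axes, in that order (R = Rz(yaw) Ry(pitch) Rx(roll)).
In Python, from rig import arm, viewer gives the robot as it stands.
- The arm moves only by the tool step_arm, never from a script. Its argument "steps" is a list of rows, each a list of 3 entries, a list of its own where there are three numbers: the shift along the tool's x, y, z in m, then the turn, a rotation vector about the tool's x, y, z in rad, then the finger opening in m, from 0 to 0.0854. In form: [[[tx, ty, tz], [wx, wy, wz], gripper], ...]. A call has 1 to 10 rows; each row shifts and turns the commanded pose from where the row before left it, along the tool's axes as they then stand; what a row does not reach is not made up. A row lasts 1/12 s, in which the tool goes at most 41.7 mm and 7.16 degrees, less where a joint would pass 70% of its speed; a pose out of reach is approached as far as the arm can. A call with a gripper value outside its range is refused whole. The fingers move at their own pace and stop on an object; "squeeze" is the grip in N (left out, the last holds). Time passes only in rows, so rows that do not move let the fingers close. It gives the time, the measured TCP pose, the force and the opening at its end, in the units of the state.
- arm.read_state(): the state, without advancing time (a new reading comes with each control period).
- viewer.grab_frame(name): name is "scene" or "top"; returns (picture, depth): 480x640x3 uint8, red, green, blue; 480x640 float32, m along the optical axis (not along the pixel's ray), 0 where there is no reading.
- viewer.camera_model(name): a dict with "K" (3x3 intrinsics, pixels), "pose" (4x4, takes a point from camera to world coordinates). Camera axes: x right, y up, looking along -z (the intrinsics and any distortion apply to the point x, -y, -z); pixel columns grow to the right and rows downward; lengths in m; the calibration is good to about 2 mm. A picture is of the moment at which its call begins. camera_model takes no time and is no camera call.
- arm.job_done(): hands the job in, once; it reports no verdict.
The state is a dict: "t": time; "joint_pos": joint angles; "joint_velocities": joint speeds; "joint_torque": joint torques, N m; "tcp_pos": TCP position; "tcp_rot": TCP orientation; "force": force on the tool from outside, world axes, zero at the start; "ft_torque": the same for the moment, N m; "gripper_width": finger opening in m.
Only numpy, scipy, OpenCV 4.12 (cv2) and the standard library are available. Lean on these libraries where they do the work, as an engineer would, in place of code of your own. Each camera call takes 0.05 s, during which the arm holds its last target.

### The job

Make the closed bronze mould safe for pouring: take the linchpin from its ash block, find the hole in the loose iron tongue with the pin's end and press it down until its collar sits on the tongue, ring lying away from the mould. Then let go and swing the sprung ring down over the tongue's end until it snaps home round the foot of the pin. Work by feel: a light push is enough, so never lean hard on the mould, and leave the file, lead weights and pewter cup undisturbed.

Things in the scene. Friction and masses are not known exactly. Their poses are not given: they have to be found in the camera images.
- mould: Closed two-part bronze mould, book-shaped, 200 mm long with its closing lugs, 50 mm thick, 82 mm high, screwed to the bench, two pouring gates on top. Origin: bench level, middle of its foot. x along it, from the hinge to the closing end; y across the parting. At the closing end an iron tongue, 22 mm wide and 18 mm thick, lies level and comes out along y through a window in the mould.
- mould_seat (a point): Where the centre of the tongue's pin hole (upright, 10.6 mm across) would be with the tongue swung hard against the window's inner cheek; at the tongue's top face, 72 mm up. Axes as the mould's: x across the tongue, y to its free end, 13 mm past the hole. The real hole lies 4 to 27 mm out along +x (mid-window: 15.6 in x, 2 in y): feel for it. Nothing near stands over 15 mm above this.
- tongue_rivet (a point): Head of the upright rivet on which the tongue turns, 61 mm behind its hole, 10 mm above the tongue's top. The tongue turns stiffly (about 13 N at the hole moves it) and stands anywhere across its window, up to 0.18 rad either way of its middle, so its hole is not at a known place. Beside the tongue is open air: a pin can also drop past its edge, which is not the hole.
- rest: Ash block, 64 x 64 x 46 mm, screwed to the bench, with an upright hole in the middle in which the linchpin stands at the start, its collar on the block's top. Origin: centre of its underside.
- linchpin_grip (a point): Centre of the head of the iron linchpin: a block 14 mm (x) by 16 mm (y) by 22 mm high, to grip from above. Axes: z up along the pin, x towards the opened ring, y along the ring's pivot. Below the head, from 11 to 23 mm under this point, is a round collar 20 mm across with a flat underside, the seating face. The ring pivots in the collar, 17 mm under this point.
- linchpin_tip (a point): Lower end of the linchpin's shank, on its axis, 36 mm below the collar's underside and 59 mm below the head's centre. The shank is 9 mm across, its end tapered to 6 mm over the last 2 mm.
- ring_bow (a point): Middle of the far bow of the sprung ring, on the wire's centreline, 45.5 mm from the pivot. The ring is a steel wire loop (wire 5 mm thick, 53 mm wide overall) hinged at the pin's collar. Open, it lies level at pivot height, out to the pin's x side; closed, it hangs straight down, one leg each side of the tongue, its bow just under the end of the pin.
- ring (a joint): Swing of the ring: 0 open (level), 1.57 rad closed (hanging, bow under the pin's end). An over-centre spring holds it at either end: pushed from open it resists with 3 to 4 N at the bow, ever less until 0.8 rad, and from there it snaps shut by itself.
- file: Flat file with ash handle, 260 mm long, lying on the bench; bystander. Origin under its middle, x along the blade.
- weight0: Tapered lead weight, 39 mm across the foot, 62 mm high, standing; bystander. Origin at the centre of its underside.
- weight1: A second, equal lead weight; bystander.
- cup: Pewter cup, 72 mm across, 85 mm high, standing; bystander. Origin at the centre of its underside.
Not all that is in view belongs to the job. What is shaped like the mould but purple or yellow is not meant.

How it is judged:
On the way, in this order (a step that is already met when the one before it is completed fails the run):
1. the pin stands by itself in the tongue's hole, collar down on the tongue, ring still open and lying along the tongue, the hand off it (z of linchpin_grip in the frame of mould_seat between 0.018 and 0.026 m and x of linchpin_grip in the frame of mould_seat between 0.001 and 0.031 m and y of linchpin_grip in the frame of mould_seat between -0.004 and 0.008 m and angle between linchpin_grip's own z axis and vertical below 0.1 rad and angle between the x axis of linchpin_grip and the y axis of mould_seat, either way round below 0.5 rad and value of joint ring below 0.4 rad and contact force between the fingers and linchpin below 0.3 N), for 0.2 s.
2. the ring is swung over the tongue's end and closed round the foot of the pin (z of linchpin_grip in the frame of mould_seat between 0.018 and 0.026 m and x of linchpin_grip in the frame of mould_seat between 0.001 and 0.031 m and y of linchpin_grip in the frame of mould_seat between -0.004 and 0.008 m and angle between linchpin_grip's own z axis and vertical below 0.1 rad and angle between the x axis of linchpin_grip and the y axis of mould_seat, either way round below 0.5 rad and value of joint ring above 1.37 rad), for 0.2 s.
At the end, for the whole second after the job is handed in: The pin stands upright (within 0.1 rad) in the tongue's hole, its collar within 3 mm of the tongue's top, and the ring hangs closed (within 0.2 rad) round the tongue, square to it within 0.5 rad, its bow under the pin's end; all is let go (all of step 2); the robot touches nothing.
It fails at once if the pin presses on the mould or its tongue with more than 40 N (contact force between linchpin and mould above 40 N).
It fails at once if the robot itself presses on the mould with more than 20 N (contact force between any of the fingers, the arm and mould above 20 N).
It fails at once if the file, a lead weight or the cup is moved more than 20 mm or upset (distance of any of file, weight0, weight1, cup from where it was at the start of the episode above 0.02 m or angle between any of weight0, weight1, cup's own z axis and vertical above 0.3 rad).
It also fails if it takes over 64 s, if anything falls off the work surface, if the arm or the gripper's body presses on something with over 40 N, if the wrist force passes 120 N, or if a joint passes its speed limit or range.

## Working session

There is one attempt and no reset: what is moved stays moved. The work goes in short steps, Python scripts to look and compute and a tool call to move; the robot and the scene stay as the last step left them, time stands still between calls to the robot, and variables do not carry over. Pictures are saved under pics/ and viewed, and the job is handed in when it is done.

Besides the shell and the picture viewer there is one more tool, called after "Request:" by a JSON object that holds its "op" and its "data". step_arm: Moves the arm, as the interface text tells. Its arguments: {"type":"object","properties":{"steps":{"type":"array","items":{"type":"array"}},"squeeze":{"type":"number"}},"required":["steps"]}

```bash
ls; mkdir -p pics
cat > h.py <<'E'
import numpy as np, cv2
from rig import arm, viewer
def grab(n,f):
    im,d=viewer.grab_frame(n); cv2.imwrite(f'pics/{f}.png',im[:,:,::-1]); np.save(f'pics/{f}.npy',d); return im,d
def P(n,d,u,v):
    m=viewer.camera_model(n);K=np.array(m['K']);T=np.array(m['pose']);z=d[v,u]
    x=(u-K[0,2])/K[0,0]*z;y=(v-K[1,2])/K[1,1]*z
    return (T@[x,-y,-z,1])[:3]
def cloud(n,d):
    m=viewer.camera_model(n);K=np.array(m['K']);T=np.array(m['pose'])
    v,u=np.mgrid[:480,:640]
    x=(u-K[0,2])/K[0,0]*d;y=(v-K[1,2])/K[1,1]*d
    p=np.stack([x,-y,-d,np.ones_like(d)],-1)@T.T
    p=p[...,:3]; p[d==0]=np.nan; return p
E
python3 - <<'E'
from h import *
print(arm.read_state())
for n in('scene','top'):
    m=viewer.camera_model(n);print(m); grab(n,n+'0')
E
```

```text
pics
{'t': 0.0, 'joint_pos': array([1.02229676e+00, 1.04676332e-01, 9.64626447e-02, 1.56393573e+00,
       6.20122527e-06, 1.35311339e+00]), 'joint_velocities': array([-0.0003904 ,  0.00061348,  0.00068292,  0.00024228, -0.00071941,
        0.00075914]), 'joint_torque': array([-5.63309677e-04, -5.56919324e+01,  5.03664100e+01,  1.68182852e-02,
       -2.75818884e-04,  6.19904017e-05]), 'tcp_pos': array([0.19469246, 0.56718479, 0.24453214]), 'tcp_rot': array([ 2.91932675,  1.56944322, -2.12387887]), 'force': array([0.17842002, 0.62160127, 0.17415637]), 'ft_torque': array([ 0.03189031,  0.03906289, -0.02522283]), 'gripper_width': 0.08544055440793558}
{'K': array([[509.07264939,   0.        , 321.41533607],
       [  0.        , 509.07264939, 243.08936597],
       [  0.        ,   0.        ,   1.        ]]), 'pose': array([[ 0.87271626, -0.37809966,  0.30888018,  0.9484323 ],
       [ 0.4882249 ,  0.67801418, -0.54948451, -0.57403242],
       [-0.00166524,  0.63034706,  0.77631167,  0.87283028],
       [ 0.        ,  0.        ,  0.        ,  1.        ]])}
{'K': array([[579.43700238,   0.        , 313.03934682],
       [  0.        , 579.43700238, 250.43431576],
       [  0.        ,   0.        ,   1.        ]]), 'pose': array([[ 0.02388152,  0.98815228, -0.15160722,  0.42245253],
       [-0.99971354,  0.02336482, -0.00518893, -0.03507414],
       [-0.00158518,  0.15168771,  0.9884272 ,  1.30606697],
       [ 0.        ,  0.        ,  0.        ,  1.        ]])}
```

View pics/scene0.png

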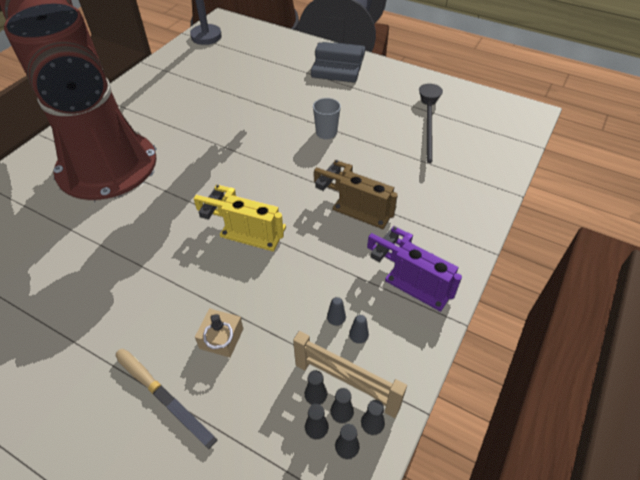

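View pics/top0.png

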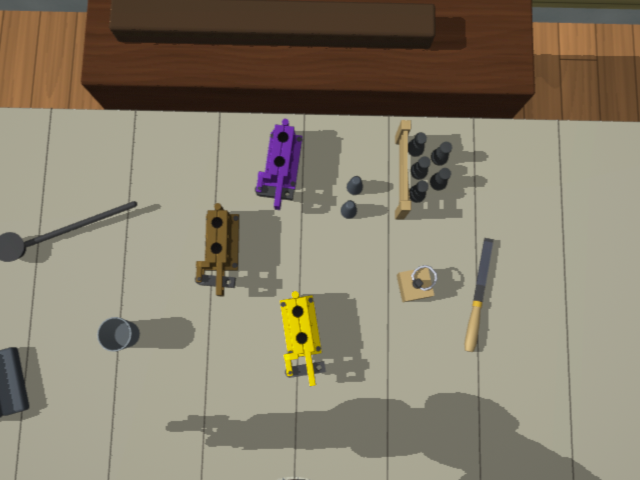

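Run:
```python
import cv2,numpy as np
a=cv2.imread('pics/top0.png');b=cv2.imread('pics/scene0.png')
def z(i,x,y,w,h,f): return cv2.resize(i[y:y+h,x:x+w],None,fx=f,fy=f,interpolation=cv2.INTER_CUBIC)
o=np.hstack([z(a,180,195,66,110,5),z(b,305,150,100,110,4)[:,:] if 0 else cv2.resize(z(b,305,150,100,110,4),(400,550))])
cv2.imwrite('pics/z1.png',o)
o=np.hstack([z(a,385,250,65,60,6),cv2.resize(z(b,185,300,65,60,6),(390,360))])
cv2.imwrite('pics/z2.png',o)
from h import *
d=np.load('pics/top0.npy');p=cloud('top',d)
for r in range(258,300,2):print(r,[('%d,%d,%d'%tuple(1000*p[r,c])) for c in range(196,242,4)])
np.set_printoptions(suppress=True,precision=4)
q=p[255:305,385:450].reshape(-1,3)
m=(q[:,2]>.075);print('head',m.sum(),q[m].mean(0),q[m].min(0),q[m].max(0))
m=(q[:,2]>.03)&(q[:,2]<.05);print('block',q[m].mean(0),q[m].min(0),q[m].max(0))
```

```text
258 ['598,237,2', '599,228,-1', '599,219,1', '588,194,84', '588,186,80', '589,178,76', '589,169,80', '589,161,78', '592,155,63', '598,152,19', '599,145,8', '601,137,0']
260 ['594,236,3', '594,228,1', '594,218,3', '584,194,83', '584,186,83', '585,178,76', '584,168,84', '584,160,85', '588,155,57', '593,152,22', '595,145,8', '596,137,2']
262 ['579,220,80', '579,211,83', '579,203,81', '580,194,81', '580,185,82', '581,178,75', '580,168,82', '580,160,81', '583,155,59', '590,154,8', '590,144,11', '592,137,1']
264 ['575,220,80', '575,211,79', '575,202,82', '575,194,80', '579,190,55', '580,183,48', '576,169,78', '579,163,60', '580,156,50', '585,153,11', '585,144,12', '587,137,-1']
266 ['570,219,81', '571,211,80', '570,201,88', '570,193,85', '574,189,59', '579,188,17', '572,169,78', '574,163,61', '580,161,14', '580,152,13', '581,144,12', '582,136,2']
268 ['576,236,0', '567,211,76', '569,206,61', '569,197,61', '570,190,51', '575,189,11', '568,168,79', '570,163,60', '576,162,8', '576,152,12', '576,144,11', '578,136,3']
270 ['571,235,3', '562,210,80', '566,208,48', '571,207,8', '572,199,2', '572,
[... 870 characters left out ...]
543,159,73', '544,153,57', '543,142,75', '551,144,0', '551,136,-7']
282 ['537,220,69', '537,209,79', '537,201,76', '538,194,71', '538,185,75', '538,176,74', '537,166,81', '539,160,71', '545,161,3', '539,143,69', '546,144,0', '546,135,-1']
284 ['539,234,-1', '533,211,71', '533,203,69', '533,194,71', '534,185,70', '533,175,82', '533,166,83', '534,160,69', '534,151,72', '534,142,75', '541,144,0', '542,135,-5']
286 ['535,234,-2', '535,225,0', '535,215,2', '536,207,-2', '536,198,0', '529,175,81', '529,166,81', '530,159,69', '530,151,69', '530,142,73', '537,143,2', '537,135,-1']Traceback (most recent call last):
  File "<stdin>", line 10, in <module>
ValueError: cannot convert float NaN to integer
```

Run:
```python
from h import *
np.set_printoptions(suppress=True,precision=4)
d=np.load('pics/top0.npy');p=cloud('top',d)
for r in range(260,302,2):print(r,[('%d'%(1000*p[r,c][2])) for c in range(392,446,2)])
```

```text
260 ['1', '-1', '-1', '-2', '-3', '-2', '2', '0', '0', '-3', '3', '0', '-3', '0', '-1', '0', '0', '3', '-3', '-1', '-2', '-1', '0', '-1', '-4', '3', '0']
262 ['-2', '-2', '-4', '0', '-5', '-1', '0', '-4', '0', '-2', '-1', '-1', '0', '3', '-1', '0', '0', '3', '1', '0', '1', '-1', '-1', '-1', '-6', '-1', '2']
264 ['-3', '-3', '-2', '3', '-2', '0', '0', '4', '1', '-1', '8', '-2', '0', '0', '0', '-3', '-5', '-5', '2', '0', '-1', '-2', '-1', '0', '2', '0', '-3']
266 ['0', '-2', '0', '-3', '-2', '-1', '0', '2', '2', '-1', '-2', '-2', '0', '4', '53', '51', '50', '52', '50', '48', '0', '-3', '0', '2', '0', '-3', '-2']
268 ['0', '3', '2', '-1', '0', '0', '0', '-4', '1', '-3', '0', '0', '0', '52', '57', '48', '42', '39', '42', '52', '52', '-1', '0', '-4', '0', '0', '-3']Traceback (most recent call last):
  File "<stdin>", line 4, in <module>
ValueError: cannot convert float NaN to integer
```

View pics/z1.png

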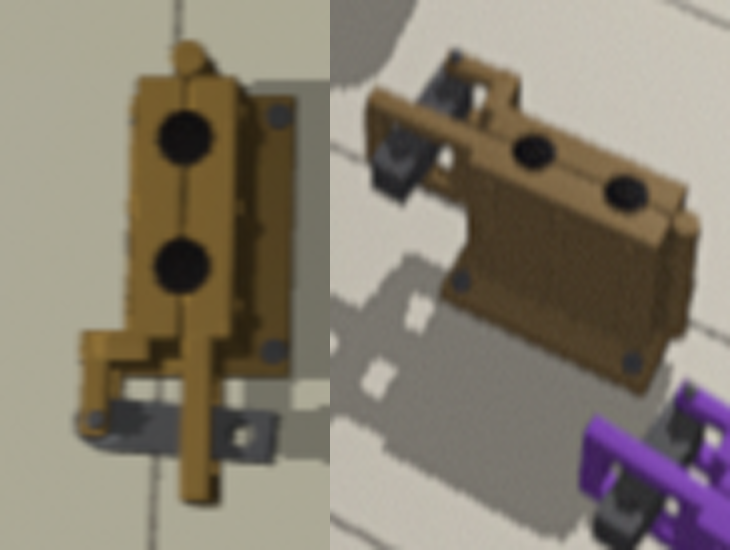

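View pics/z2.png

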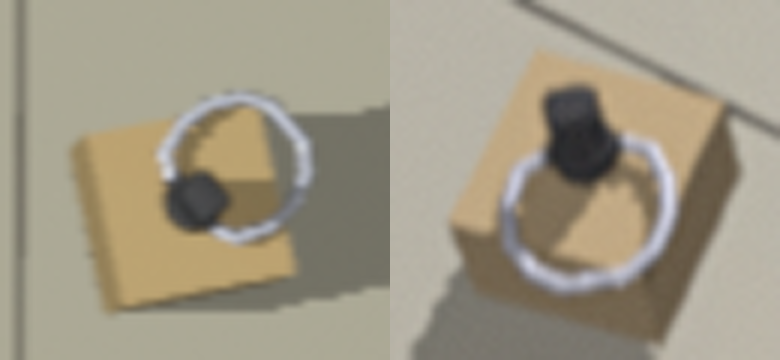

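Run:
```python
from h import *
np.set_printoptions(suppress=True,precision=4)
d=np.load('pics/top0.npy');p=cloud('top',d)
f=lambda x:'%2.0f'%(1000*x)
for r in range(264,304,2):print(r,[f(p[r,c][2]) for c in range(392,446,2)])
for r in range(274,300,1):print(r,[f(p[r,c][2]) for c in range(192,244,2)])
for n in('top','scene'):
    d=np.load(f'pics/{n}0.npy');p=cloud(n,d).reshape(-1,3)
    q=p[(abs(p[:,0]-.53)<.05)&(abs(p[:,1]+.2)<.06)&(p[:,2]>.03)]
    m=(q[:,2]>.072);print(n,'head',m.sum(),q[m].mean(0),q[m].min(0),q[m].max(0))
    m=(q[:,2]>.04)&(q[:,2]<.05);print('block',q[m].mean(0),q[m].min(0),q[m].max(0))
    m=(q[:,2]>.05)&(q[:,2]<.058);print('ring',q[m].mean(0),q[m].min(0),q[m].max(0))
```

```text
264 ['-4', '-4', '-2', ' 3', '-3', '-0', ' 0', ' 4', ' 2', '-2', ' 8', '-2', ' 0', ' 1', '-0', '-3', '-5', '-6', ' 2', ' 1', '-1', '-2', '-2', '-1', ' 2', '-0', '-3']
266 ['-0', '-2', ' 1', '-3', '-2', '-1', ' 0', ' 3', ' 2', '-2', '-2', '-2', '-0', ' 5', '53', '51', '51', '53', '51', '48', ' 1', '-4', '-1', ' 3', ' 1', '-3', '-3']
268 [' 1', ' 4', ' 3', '-2', '-0', ' 0', ' 0', '-4', ' 2', '-3', '-0', ' 0', ' 1', '52', '58', '49', '43', '40', '43', '53', '53', '-2', '-0', '-4', ' 1', '-1', '-4']
270 ['-1', '-4', ' 1', '-0', ' 0', '-2', '-5', ' 1', '-1', '49', '47', '47', '55', '46', '41', '46', '46', '44', '45', ' 1', '56', '48', '-4', 'nan', '-0', '-5', '-2']
272 [' 1', '-3', '-2', '-3', '47', '49', '45', '43', '41', '45', '45', '50', '42', '48', '46', '47', '46', '44', '43', '-5', ' 5', '55', ' 0', '-7', '-5', ' 4', '-2']
274 [' 1', '-1', '-4', '20', '40', '44', '42', '45', '45', '45', '55', '50', '40', '45', '45', '44', '51', '42', '45', '-5', '-0', '-1', '52', '-2', ' 1', ' 2', ' 1']
276 ['-8', ' 5', '-7', '14', '40', '45', '46', '49', '43', '46', '53', '44', '51', '43', '46', '4
[... 6249 characters left out ...]
'-2', '-0', '-2', '-2']
299 ['-0', '-2', '-1', '-3', '-2', '-5', ' 1', ' 1', '-4', '-2', '-5', ' 2', '-0', '-1', ' 4', '-3', ' 2', ' 3', ' 1', ' 2', ' 1', ' 2', '-2', ' 5', ' 0', '-3']
top head 40 [ 0.5477 -0.2546  0.0786] [ 0.5396 -0.26    0.0731] [ 0.5568 -0.2478  0.0832]
block [ 0.5454 -0.24    0.0451] [ 0.5115 -0.2597  0.04  ] [ 0.5799 -0.2195  0.05  ]
ring [ 0.5548 -0.2468  0.0528] [ 0.5115 -0.2594  0.05  ] [ 0.5794 -0.2211  0.0579]
scene head 51 [ 0.5507 -0.2547  0.0793] [ 0.5402 -0.2596  0.0748] [ 0.5585 -0.2467  0.0835]
block [ 0.5497 -0.2391  0.0464] [ 0.5118 -0.2599  0.0413] [ 0.5797 -0.2185  0.0499]
ring [ 0.563  -0.2504  0.0541] [ 0.5179 -0.2599  0.0501] [ 0.5795 -0.2259  0.058 ]
```

```bash
cat >> h.py <<'E'
def ray(n,u,v,z):
    m=viewer.camera_model(n);K=np.array(m['K']);T=np.array(m['pose'])
    r=T[:3,:3]@np.array([(u-K[0,2])/K[0,0],-(v-K[1,2])/K[1,1],-1]);o=T[:3,3]
    return o+r*(z-o[2])/r[2]
def proj(n,p):
    m=viewer.camera_model(n);K=np.array(m['K']);T=np.array(m['pose'])
    c=T[:3,:3].T@(np.array(p)-T[:3,3]); return K[0,0]*c[0]/-c[2]+K[0,2],K[1,1]*-c[1]/-c[2]+K[1,2]
def ortho(n,im,cx,cy,w,z,res):
    # rectified picture of plane z: cols = -y, rows = -x ; res m per px
    N=int(w/res);g=(np.arange(N)-N/2+.5)*res
    X=cx-g[:,None]+0*g[None];Y=cy-g[None]+0*g[:,None]
    m=viewer.camera_model(n);K=np.array(m['K']);T=np.array(m['pose'])
    c=(np.stack([X,Y,0*X+z],-1)-T[:3,3])@T[:3,:3]
    u=K[0,0]*c[...,0]/-c[...,2]+K[0,2];v=-K[1,1]*c[...,1]/-c[...,2]+K[1,2]
    return cv2.remap(im,u.astype(np.float32),v.astype(np.float32),cv2.INTER_CUBIC)
E
python3 - <<'E'
from h import *
a=cv2.imread('pics/top0.png');b=cv2.imread('pics/scene0.png')
def grid(o,res,step=.01):
    N=o.shape[0];c=N/2
    for k in range(-20,21):
        q=int(c+k*step/res)
        if 0<=q<N:
            o[q,::4]=(0,0,255) if k==0 else (255,255,255);o[::4,q]=(0,0,255) if k==0 else (255,255,255)
    return o
# hole plane z=.072
o=np.hstack([grid(ortho(n,i,.54,.160,.1,.072,.00025),.00025) for n,i in(('top',a),('scene',b))]);cv2.imwrite('pics/tong.png',o)
o=np.hstack([grid(ortho(n,i,.545,-.26,.1,.080,.00025),.00025) for n,i in(('top',a),('scene',b))]);cv2.imwrite('pics/head.png',o)
o=np.hstack([grid(ortho(n,i,.545,-.26,.1,.046,.00025),.00025) for n,i in(('top',a),('scene',b))]);cv2.imwrite('pics/block.png',o)
E
```

```text
(no output)
```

View pics/tong.png

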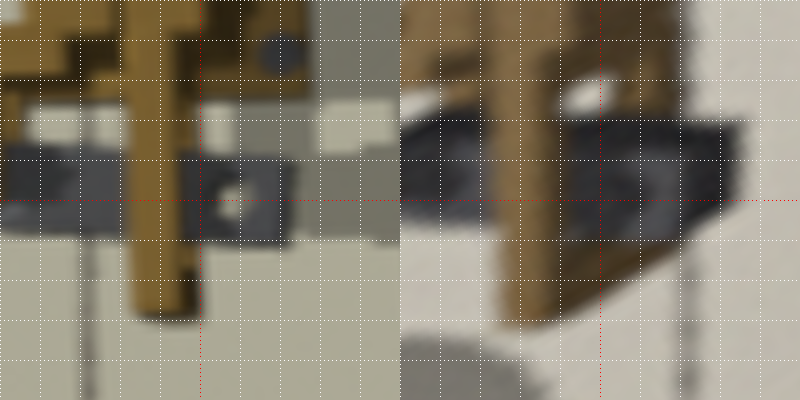

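View pics/head.png

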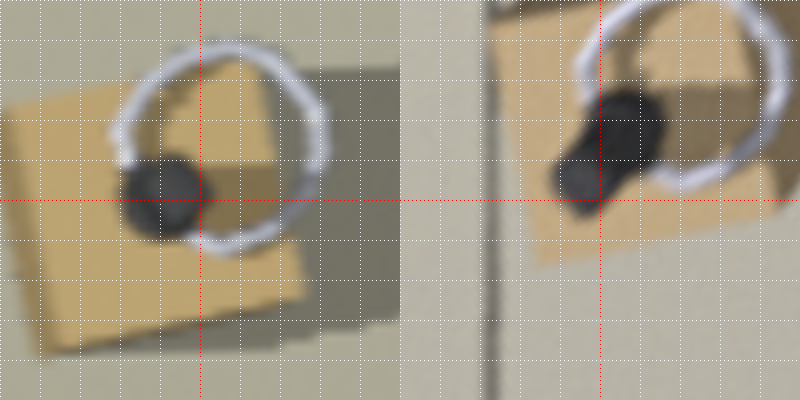

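View pics/block.png

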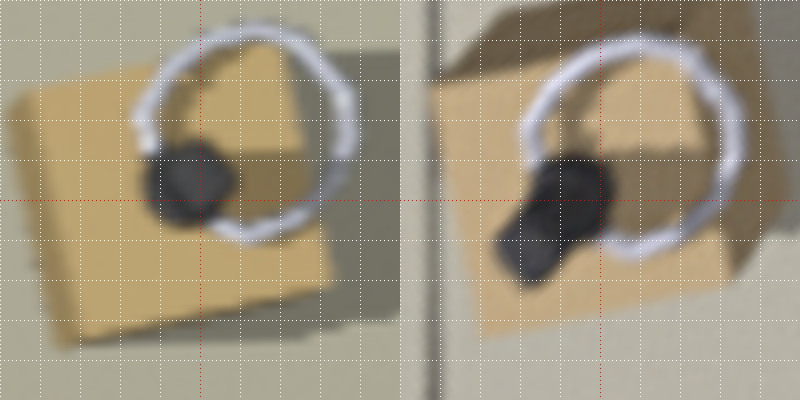

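Run:
```python
from h import *
from scipy.spatial.transform import Rotation as R
np.set_printoptions(suppress=True,precision=4)
a=cv2.imread('pics/top0.png');b=cv2.imread('pics/scene0.png')
s=arm.read_state();M=R.from_euler('xyz',s['tcp_rot']).as_matrix();print(M,arm.tcp_to_tips)
os=[]
for n,i in(('top',a),('scene',b)):
    o=ortho(n,i,.555,-.265,.09,.063,.00025);os.append(o)
    h=cv2.cvtColor(o,cv2.COLOR_BGR2HSV)
    m=((h[...,1]<60)&(o.min(2)>130)&(o[...,0]>=o[...,2])).astype(np.uint8)
    ys,xs=np.nonzero(m)
    # circle fit with trimming
    k=np.ones(len(xs),bool)
    for _ in range(8):
        A=np.c_[xs[k],ys[k],np.ones(k.sum())];c=np.linalg.lstsq(A,xs[k]**2.+ys[k]**2,rcond=None)[0]
        cx,cy=c[0]/2,c[1]/2;r=np.sqrt(c[2]+cx*cx+cy*cy);e=abs(np.hypot(xs-cx,ys-cy)-r);k=e<12
    N=o.shape[0]
    print(n,k.sum(),'centre',.555-(cy-N/2)*.00025,-.265-(cx-N/2)*.00025,r*.00025)
cv2.imwrite('pics/ring.png',np.hstack(os))
```

```text
[[-0.0006 -0.9458  0.3248]
 [-0.001   0.3248  0.9458]
 [-1.      0.0003 -0.0011]] 0.014
top 7255 centre 0.5606011554579828 -0.26903746178901583 0.024579071296403125
scene 7411 centre 0.5669582124763816 -0.27496879167364824 0.02451067966245346
```

View pics/ring.png

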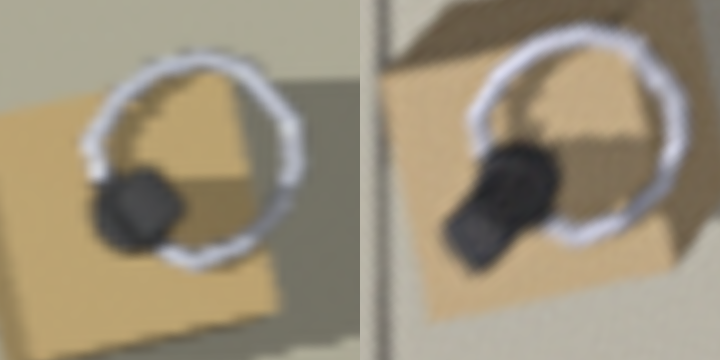

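Request:
{"op": "step_arm", "data": {"steps": [[[0, -0.022, -0.0145], [0, 0, 0], 0.06], [[0, -0.022, -0.0145], [0, 0, 0], 0.06], [[0, -0.022, -0.0145], [0, 0, 0], 0.06], [[0, -0.022, -0.0145], [0, 0, 0], 0.06], [[0, -0.022, -0.0145], [0, 0, 0], 0.06], [[0, -0.022, -0.0145], [0, 0, 0], 0.06], [[0, -0.022, -0.0145], [0, 0, 0], 0.06], [[0, -0.022, -0.0145], [0, 0, 0], 0.06], [[0, -0.022, -0.0145], [0, 0, 0], 0.06], [[0, -0.022, -0.0145], [0, 0, 0], 0.06]]}}

```text
t: 0.93
tcp_pos: [0.3563, 0.3577, 0.245]
tcp_rot: [2.326, 1.57, -2.717]
force: [-0.0, 0.1, -0.0]
gripper_width: 0.0599
```

Request:
{"op": "step_arm", "data": {"steps": [[[0, -0.022, -0.0145], [0, 0, 0], 0.06], [[0, -0.022, -0.0145], [0, 0, 0], 0.06], [[0, -0.022, -0.0145], [0, 0, 0], 0.06], [[0, -0.022, -0.0145], [0, 0, 0], 0.06], [[0, -0.022, -0.0145], [0, 0, 0], 0.06], [[0, -0.022, -0.0145], [0, 0, 0], 0.06], [[0, -0.022, -0.0145], [0, 0, 0], 0.06], [[0, -0.022, -0.0145], [0, 0, 0], 0.06], [[0, -0.022, -0.0145], [0, 0, 0], 0.06], [[0, -0.022, -0.0145], [0, 0, 0], 0.06]]}}

```text
t: 1.77
tcp_pos: [0.5173, 0.1491, 0.245]
tcp_rot: [1.662, 1.57, 2.902]
force: [0.2, 0.8, -0.5]
gripper_width: 0.0596
```

Request:
{"op": "step_arm", "data": {"steps": [[[0, -0.0105, -0.025], [0, 0, 0], 0.06], [[0, -0.0105, -0.025], [0, 0, 0], 0.06], [[0, -0.0105, -0.025], [0, 0, 0], 0.06], [[0, -0.0105, -0.025], [0, 0, 0], 0.06], [[0, -0.0105, -0.025], [0, 0, 0], 0.06], [[0, -0.0105, -0.025], [0, 0, 0], 0.06], [[0, -0.0105, -0.025], [0, 0, 0], 0.06], [[0, -0.0105, -0.025], [0, 0, 0], 0.06], [[0, -0.0105, -0.025], [0, 0, 0], 0.06], [[0, -0.0105, -0.025], [0, 0, 0], 0.06]]}}

```text
t: 2.6
tcp_pos: [0.5347, -0.1215, 0.245]
tcp_rot: [1.184, 1.57, 2.424]
force: [-0.5, 0.0, -0.1]
gripper_width: 0.06
```

Request:
{"op": "step_arm", "data": {"steps": [[[0, -0.0105, -0.025], [0, 0, 0], 0.06], [[0, -0.0105, -0.025], [0, 0, 0], 0.06], [[0, -0.0105, -0.025], [0, 0, 0], 0.06], [[0, -0.0105, -0.025], [0, 0, 0], 0.06], [[0, -0.0105, -0.025], [0, 0, 0], 0.06], [[0, 0, 0], [0.105, 0, 0], 0.06], [[0, 0, 0], [0.105, 0, 0], 0.06], [[0, 0, 0], [0.105, 0, 0], 0.06], [[0, 0, 0], [0.105, 0, 0], 0.06], [[0, 0, 0], [0.105, 0, 0], 0.06]]}}

```text
t: 3.43
tcp_pos: [0.5438, -0.2555, 0.2447]
tcp_rot: [1.685, 1.57, 2.395]
force: [0.8, 0.5, 0.1]
gripper_width: 0.0598
```

```bash
cat >> h.py <<'E'
from scipy.spatial.transform import Rotation as R
np.set_printoptions(suppress=True,precision=4)
def st(target=None,yaw=None):
    s=arm.read_state();M=R.from_euler('xyz',s['tcp_rot']).as_matrix()
    print('t',s['t'],'tcp',s['tcp_pos'],'xdir',M[:,0],'jawyaw',np.degrees(np.arctan2(M[1,2],M[0,2])),'F',s['force'],'T',s['ft_torque'],'w',s['gripper_width'],'j6',s['joint_pos'][5])
    if target is not None: print('tool delta',M.T@(np.array(target)-s['tcp_pos']))
    return s,M
E
python3 -c "
from h import *
st([.548,-.2548,.076])"
```

```text
t 3.4333 tcp [ 0.5438 -0.2555  0.2447] xdir [-0.0007  0.0007 -1.    ] jawyaw 40.65935504171384 F [0.7758 0.4636 0.1258] T [ 0.0617 -0.0044  0.0646] w 0.05984875502878902 j6 0.20445703095548692
tool delta [ 0.1687 -0.0024  0.0037]
```

Request:
{"op": "step_arm", "data": {"steps": [[[0.02, -0.0024, 0.0037], [0, 0, 0], 0.05], [[0.025, 0, 0], [0, 0, 0], 0.05], [[0.025, 0, 0], [0, 0, 0], 0.05], [[0.025, 0, 0], [0, 0, 0], 0.05], [[0.02, 0, 0], [0, 0, 0], 0.05], [[0, 0, 0], [0, 0, 0], 0.05]]}}

```text
t: 3.93
tcp_pos: [0.5461, -0.2531, 0.125]
tcp_rot: [1.762, 1.563, 2.477]
force: [-0.2, 0.8, -1.0]
gripper_width: 0.0498
```

```bash
python3 -c "
from h import *
st([.548,-.2548,.076])
grab('top','top1');grab('scene','scene1')
a=cv2.imread('pics/top1.png');b=cv2.imread('pics/scene1.png')
f=lambda i,x,y:cv2.resize(i[y:y+90,x:x+90],(400,400),interpolation=2)
cv2.imwrite('pics/p1.png',np.hstack([f(a,370,235),f(b,165,285)]))"
```

```text
t 3.9333 tcp [ 0.5461 -0.2531  0.125 ] xdir [-0.006   0.0047 -1.    ] jawyaw 40.96723891312685 F [-0.2097  0.8395 -1.0039] T [ 0.0677  0.0291 -0.0202] w 0.049783532331711226 j6 0.20466068088952838
tool delta [ 0.049  -0.0029  0.0004]
```

View pics/p1.png

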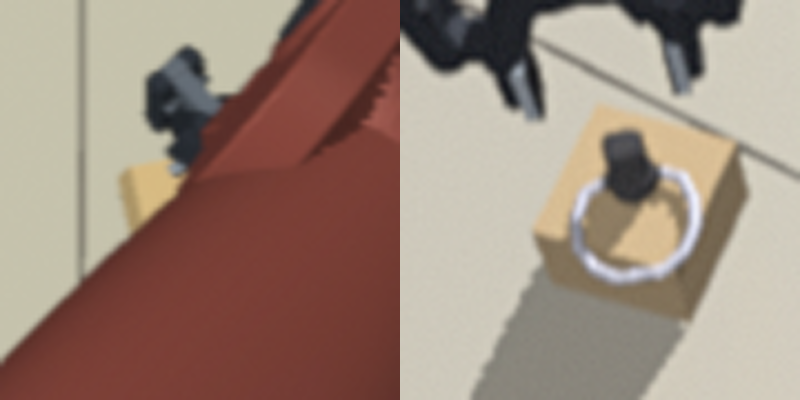

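```bash
python3 -c "
from h import *
st([.548,-.2548,.076])"
```

```text
t 4.0333 tcp [ 0.5479 -0.2545  0.13  ] xdir [-0.0013  0.0011 -1.    ] jawyaw 40.965289826342946 F [-0.2685  0.4623 -0.5529] T [-0.0375 -0.0078 -0.0291] w 0.05005307041268278 j6 0.20465221754484336
tool delta [ 0.054  -0.0004 -0.0001]
```

Request:
{"op": "step_arm", "data": {"steps": [[[0.012, 0, 0], [0, 0, 0], 0.05], [[0.012, 0, 0], [0, 0, 0], 0.05], [[0.012, 0, 0], [0, 0, 0], 0.05], [[0.01, 0, 0], [0, 0, 0], 0.05], [[0.008, 0, 0], [0, 0, 0], 0.05], [[0, 0, 0], [0, 0, 0], 0.05], [[0, 0, 0], [0, 0, 0], 0.05]]}}

```text
t: 4.62
tcp_pos: [0.5481, -0.2546, 0.0757]
tcp_rot: [1.701, 1.57, 2.416]
force: [0.4, -0.0, -0.1]
gripper_width: 0.05
```

Request:
{"op": "step_arm", "data": {"steps": [[[0, 0, 0], [0, 0, 0], 0.02], [[0, 0, 0], [0, 0, 0], 0.02], [[0, 0, 0], [0, 0, 0], 0.01], [[0, 0, 0], [0, 0, 0], 0.01], [[0, 0, 0], [0, 0, 0], 0.005], [[0, 0, 0], [0, 0, 0], 0.005]], "squeeze": 50}}

```text
t: 5.12
tcp_pos: [0.5487, -0.2552, 0.0771]
tcp_rot: [-1.395, 1.57, -0.68]
force: [-1.5, -0.7, 5.4]
gripper_width: 0.0147
```

```bash
python3 -c "
from h import *
st([.548,-.2548,.076])"
```

```text
t 5.1167 tcp [ 0.5487 -0.2552  0.0771] xdir [ 0.0009 -0.0008 -1.    ] jawyaw 40.96378847682885 F [-1.4848 -0.6944  5.4191] T [-0.0246  0.2359 -0.0251] w 0.014748495826542155 j6 0.20466984736767385
tool delta [ 0.0011  0.0008 -0.0003]
```

Request:
{"op": "step_arm", "data": {"steps": [[[-0.01, 0, 0], [0, 0, 0], 0.005], [[-0.015, 0, 0], [0, 0, 0], 0.005], [[-0.02, 0, 0], [0, 0, 0], 0.005], [[-0.02, 0, 0], [0, 0, 0], 0.005], [[-0.02, 0, 0], [0, 0, 0], 0.005], [[-0.015, 0, 0], [0, 0, 0], 0.005], [[0, 0, 0], [0, 0, 0], 0.005], [[0, 0, 0], [0, 0, 0], 0.005]]}}

```text
t: 5.78
tcp_pos: [0.5487, -0.2551, 0.1769]
tcp_rot: [-1.139, 1.569, -0.424]
force: [0.1, 0.4, -0.5]
gripper_width: 0.015
```

```bash
python3 -c "
from h import *
st([.5410,.1512,.178])
grab('scene','scene2')
b=cv2.imread('pics/scene2.png')
cv2.imwrite('pics/p2.png',cv2.resize(b[220:340,150:290],None,fx=5,fy=5,interpolation=2))"
```

```text
t 5.7833 tcp [ 0.5487 -0.2551  0.1769] xdir [ 0.0012 -0.0005 -1.    ] jawyaw 40.971319343628785 F [ 0.0825  0.357  -0.4692] T [0.029  0.0174 0.0524] w 0.014956767149595356 j6 0.20464356256214525
tool delta [-0.0013  0.3118  0.2605]
```

View pics/p2.png

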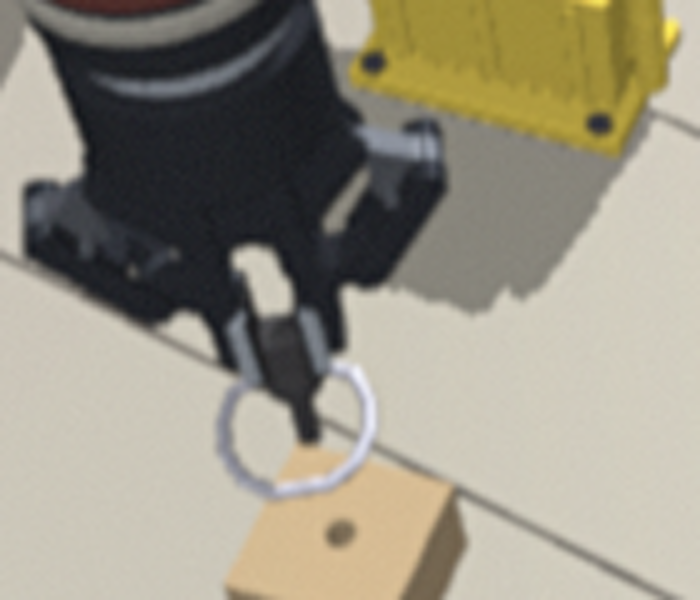

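Request:
{"op": "step_arm", "data": {"steps": [[[0, 0.024, 0.02], [0, 0, 0], 0.005], [[0, 0.024, 0.02], [0, 0, 0], 0.005], [[0, 0.024, 0.02], [0, 0, 0], 0.005], [[0, 0.024, 0.02], [0, 0, 0], 0.005], [[0, 0.024, 0.02], [0, 0, 0], 0.005], [[0, 0.024, 0.02], [0, 0, 0], 0.005], [[0, 0.024, 0.02], [0, 0, 0], 0.005], [[0, 0.024, 0.02], [0, 0, 0], 0.005], [[0, 0.024, 0.02], [0, 0, 0], 0.005], [[0, 0.024, 0.02], [0, 0, 0], 0.005]]}}

```text
t: 6.67
tcp_pos: [0.5409, 0.0591, 0.1745]
tcp_rot: [2.211, 1.568, 2.926]
force: [0.8, 0.7, -0.6]
gripper_width: 0.0145
```

Request:
{"op": "step_arm", "data": {"steps": [[[0, 0.024, 0.02], [0, 0, 0], 0.005], [[0, 0.024, 0.02], [0, 0, 0], 0.005], [[0, 0, 0], [0.095, 0, 0], 0.005], [[0, 0, 0], [0.095, 0, 0], 0.005], [[0, 0, 0], [0.095, 0, 0], 0.005], [[0, 0, 0], [0.095, 0, 0], 0.005], [[0, 0, 0], [0.095, 0, 0], 0.005], [[0, 0, 0], [0.095, 0, 0], 0.005], [[0, 0, 0], [0.095, 0, 0], 0.005], [[0, 0, 0], [0.092, 0, 0], 0.005]]}}

```text
t: 7.5
tcp_pos: [0.5398, 0.12, 0.1744]
tcp_rot: [3.105, 1.568, 3.058]
force: [0.3, 0.6, -0.5]
gripper_width: 0.0145
```

Request:
{"op": "step_arm", "data": {"steps": [[[0, 0, 0], [0, 0, 0], 0.005], [[0, 0, 0], [0, 0, 0], 0.005], [[0, 0, 0], [0, 0, 0], 0.005]]}}

```text
t: 7.75
tcp_pos: [0.5403, 0.1199, 0.1754]
tcp_rot: [3.075, 1.569, 3.036]
force: [-0.3, -0.1, -0.8]
gripper_width: 0.0148
```

```bash
python3 -c "
from h import *
st([.5410,.1512,.150])
grab('scene','scene3');grab('top','top3')
b=cv2.imread('pics/scene3.png');a=cv2.imread('pics/top3.png')
f=lambda i,x,y:cv2.resize(i[y:y+130,x:x+100],(400,520),interpolation=2)
cv2.imwrite('pics/p3.png',np.hstack([f(a,180,200),f(b,300,90)]))
print(proj('scene',(.541,.1512,.11)),proj('top',(.541,.1512,.11)))"
```

```text
t 7.75 tcp [0.5403 0.1199 0.1754] xdir [-0.0013  0.0001 -1.    ] jawyaw -2.234904135608781 F [-0.266  -0.0558 -0.8149] T [-0.0221  0.0082 -0.006 ] w 0.014790455915676794 j6 1.59179603511619
tool delta [ 0.0254  0.0313 -0.0005]
(np.float64(321.31230399200933), np.float64(167.8964895729039)) (np.float64(225.48748738554542), np.float64(279.34597701144867))
```

View pics/p3.png

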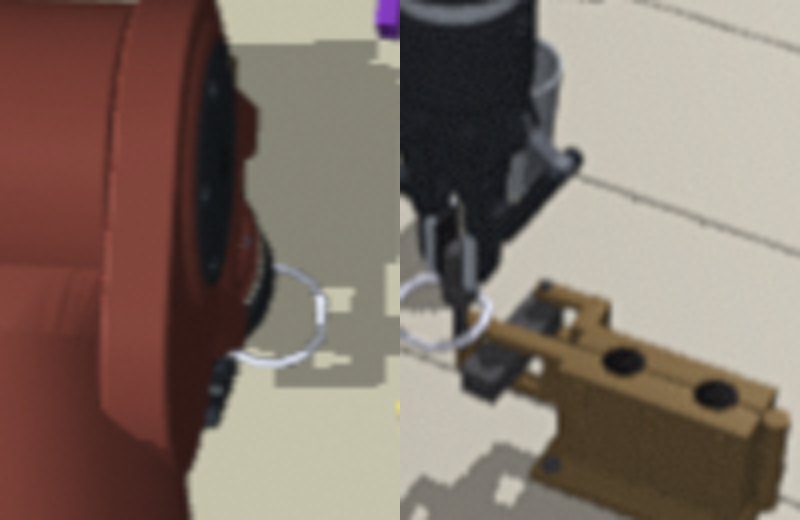

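Request:
{"op": "step_arm", "data": {"steps": [[[0.005, 0.011, -0.0005], [0, 0, 0], 0.005], [[0.01, 0.01, 0], [0, 0, 0], 0.005], [[0.01, 0.01, 0], [0, 0, 0], 0.005], [[0.003, 0, 0], [0, 0, 0], 0.005], [[0, 0, 0], [0, 0, 0], 0.005], [[0, 0, 0], [0, 0, 0], 0.005], [[0, 0, 0], [0, 0, 0], 0.005]]}}

```text
t: 8.43
tcp_pos: [0.5417, 0.1508, 0.1485]
tcp_rot: [-0.117, 1.57, -0.158]
force: [-0.6, -0.7, -1.8]
gripper_width: 0.0147
```

```bash
python3 -c "
from h import *
s,M=st([.5410,.1512,.150])
grab('scene','scene4')
b=cv2.imread('pics/scene4.png')
cv2.imwrite('pics/p4.png',cv2.resize(b[130:225,290:390],(800,760),interpolation=2)[:600])
for q in((.541,.1512,.072),s['tcp_pos']-[0,0,.067]):
  u,v=proj('scene',q);print((u-290)*8,(v-130)*8)"
```

```text
t 8.4333 tcp [0.5417 0.1508 0.1485] xdir [ 0.0004 -0.0001 -1.    ] jawyaw -2.4029075263011657 F [-0.6354 -0.6505 -1.8419] T [-0.0109 -0.0225 -0.0347] w 0.01465549580851492 j6 1.6516706564464345
tool delta [-0.0015  0.0004 -0.0007]
250.74451675109594 403.77587692945053
252.17654436263 380.7879044660049
```

View pics/p4.png

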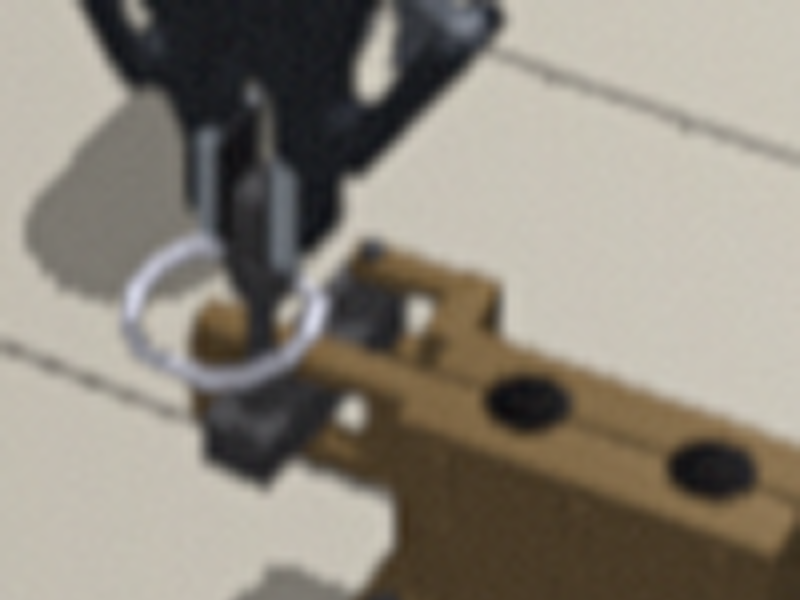

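Request:
{"op": "step_arm", "data": {"steps": [[[0.002, 0.0002, -0.0005], [0, 0, 0], 0.005], [[0.002, 0.0002, 0], [0, 0, 0], 0.005], [[0.001, 0, 0], [0, 0, 0], 0.005], [[0, 0, 0], [0, 0, 0], 0.005]]}}

```text
t: 8.82
tcp_pos: [0.5409, 0.1512, 0.143]
tcp_rot: [2.881, 1.57, 2.838]
force: [-0.2, -0.4, -1.1]
gripper_width: 0.0145
```

Request:
{"op": "step_arm", "data": {"steps": [[[0.001, 0, 0], [0, 0, 0], 0.005], [[0.001, 0, 0], [0, 0, 0], 0.005], [[0, 0, 0], [0, 0, 0], 0.005]]}}

```text
t: 9.07
tcp_pos: [0.541, 0.1513, 0.1411]
tcp_rot: [2.78, 1.571, 2.738]
force: [0.8, 0.2, -1.2]
gripper_width: 0.0149
```

Request:
{"op": "step_arm", "data": {"steps": [[[0.001, 0, 0], [0, 0, 0], 0.005], [[0.001, 0, 0], [0, 0, 0], 0.005], [[0, 0, 0], [0, 0, 0], 0.005]]}}

```text
t: 9.32
tcp_pos: [0.541, 0.1513, 0.1391]
tcp_rot: [3.003, 1.571, 2.961]
force: [-0.4, 0.7, -1.2]
gripper_width: 0.0143
```

Request:
{"op": "step_arm", "data": {"steps": [[[0.001, 0, 0], [0, 0, 0], 0.005], [[0.001, 0, 0], [0, 0, 0], 0.005], [[0, 0, 0], [0, 0, 0], 0.005]]}}

```text
t: 9.57
tcp_pos: [0.541, 0.1513, 0.1371]
tcp_rot: [2.838, 1.571, 2.796]
force: [-0.0, -0.3, -1.6]
gripper_width: 0.0146
```

Request:
{"op": "step_arm", "data": {"steps": [[[0.001, 0, 0], [0, 0, 0], 0.005], [[0, 0, 0], [0, 0, 0], 0.005]]}}

```text
t: 9.73
tcp_pos: [0.5411, 0.1513, 0.1362]
tcp_rot: [-1.466, 1.571, -1.508]
force: [1.3, -0.2, -1.2]
gripper_width: 0.0148
```

Request:
{"op": "step_arm", "data": {"steps": [[[0.001, 0, 0], [0, 0, 0], 0.005], [[0, 0, 0], [0, 0, 0], 0.005]]}}

```text
t: 9.9
tcp_pos: [0.5411, 0.1512, 0.1352]
tcp_rot: [-1.45, 1.571, -1.492]
force: [0.2, -0.9, -0.8]
gripper_width: 0.0145
```

```bash
python3 -c "
from h import *
s,M=st([.5410,.1512,.150])
grab('scene','scene5')
b=cv2.imread('pics/scene5.png')
cv2.imwrite('pics/p5.png',cv2.resize(b[145:220,290:390],(800,600),interpolation=2)[:600])"
```

```text
t 9.9 tcp [0.5411 0.1512 0.1352] xdir [ 0.     -0.0001 -1.    ] jawyaw -2.4116853840869488 F [ 0.2366 -0.8724 -0.7941] T [-0.1102 -0.1316 -0.0037] w 0.01447974883710722 j6 1.6527236655972346
tool delta [-0.0148 -0.     -0.0001]
```

View pics/p5.png

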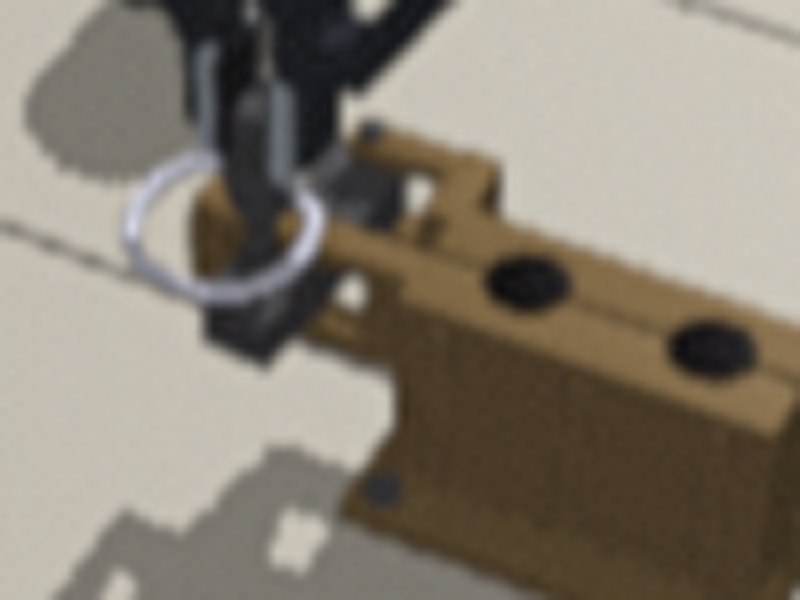

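Request:
{"op": "step_arm", "data": {"steps": [[[0.0015, 0, 0], [0, 0, 0], 0.005], [[0.0015, 0, 0], [0, 0, 0], 0.005], [[0, 0, 0], [0, 0, 0], 0.005]]}}

```text
t: 10.2
tcp_pos: [0.541, 0.1513, 0.1319]
tcp_rot: [-2.902, 1.571, -2.944]
force: [0.3, -1.1, -1.9]
gripper_width: 0.0148
```

Request:
{"op": "step_arm", "data": {"steps": [[[0.0015, 0, 0], [0, 0, 0], 0.005], [[0.0015, 0, 0], [0, 0, 0], 0.005], [[0, 0, 0], [0, 0, 0], 0.005]]}}

```text
t: 10.45
tcp_pos: [0.541, 0.1513, 0.1289]
tcp_rot: [-3.022, 1.57, -3.064]
force: [1.6, -1.0, -1.4]
gripper_width: 0.0145
```

Request:
{"op": "step_arm", "data": {"steps": [[[0.0015, 0, 0], [0, 0, 0], 0.005], [[0.0015, 0, 0], [0, 0, 0], 0.005], [[0, 0, 0], [0, 0, 0], 0.005]]}}

```text
t: 10.7
tcp_pos: [0.541, 0.1513, 0.126]
tcp_rot: [3.072, 1.571, 3.03]
force: [0.2, -0.8, -2.3]
gripper_width: 0.0145
```

Request:
{"op": "step_arm", "data": {"steps": [[[0.002, 0, 0], [0, 0, 0], 0.005], [[0.002, 0, 0], [0, 0, 0], 0.005], [[0.002, 0, 0], [0, 0, 0], 0.005], [[0.002, 0, 0], [0, 0, 0], 0.005], [[0, 0, 0], [0, 0, 0], 0.005]]}}

```text
t: 11.12
tcp_pos: [0.5409, 0.1513, 0.1177]
tcp_rot: [3.093, 1.57, 3.051]
force: [0.8, -2.0, -2.1]
gripper_width: 0.0143
```

Request:
{"op": "step_arm", "data": {"steps": [[[0.002, 0, 0], [0, 0, 0], 0.005], [[0.002, 0, 0], [0, 0, 0], 0.005], [[0.002, 0, 0], [0, 0, 0], 0.005], [[0.002, 0, 0], [0, 0, 0], 0.005], [[0, 0, 0], [0, 0, 0], 0.005]]}}

```text
t: 11.53
tcp_pos: [0.5408, 0.1513, 0.1097]
tcp_rot: [2.975, 1.57, 2.933]
force: [0.5, -0.9, -1.4]
gripper_width: 0.0147
```

Request:
{"op": "step_arm", "data": {"steps": [[[0.001, 0, 0], [0, 0, 0], 0.005], [[0.001, 0, 0], [0, 0, 0], 0.005], [[0.001, 0, 0], [0, 0, 0], 0.005], [[0, 0, 0], [0, 0, 0], 0.005]]}}

```text
t: 11.87
tcp_pos: [0.541, 0.1513, 0.1071]
tcp_rot: [2.873, 1.571, 2.831]
force: [-1.4, -1.8, -1.3]
gripper_width: 0.0146
```

Request:
{"op": "step_arm", "data": {"steps": [[[0.001, 0, 0], [0, 0, 0], 0.005], [[0.001, 0, 0], [0, 0, 0], 0.005], [[0, 0, 0], [0, 0, 0], 0.005]]}}

```text
t: 12.12
tcp_pos: [0.541, 0.1513, 0.1051]
tcp_rot: [2.68, 1.571, 2.638]
force: [-0.3, -1.4, -0.7]
gripper_width: 0.0145
```

Request:
{"op": "step_arm", "data": {"steps": [[[0.001, 0, 0], [0, 0, 0], 0.005], [[0, 0, 0], [0, 0, 0], 0.005]]}}

```text
t: 12.28
tcp_pos: [0.541, 0.1513, 0.1041]
tcp_rot: [2.658, 1.571, 2.616]
force: [-1.1, -1.2, -1.2]
gripper_width: 0.0149
```

Request:
{"op": "step_arm", "data": {"steps": [[[0.0007, 0, 0], [0, 0, 0], 0.005], [[0, 0, 0], [0, 0, 0], 0.005]]}}

```text
t: 12.45
tcp_pos: [0.541, 0.1513, 0.1035]
tcp_rot: [2.59, 1.571, 2.548]
force: [-2.3, -1.7, 0.2]
gripper_width: 0.0146
```

Request:
{"op": "step_arm", "data": {"steps": [[[0.0005, 0, 0], [0, 0, 0], 0.005], [[0, 0, 0], [0, 0, 0], 0.005]]}}

```text
t: 12.62
tcp_pos: [0.5411, 0.1513, 0.1031]
tcp_rot: [1.008, 1.571, 0.966]
force: [-1.2, -2.1, 0.5]
gripper_width: 0.0144
```

Request:
{"op": "step_arm", "data": {"steps": [[[0.0005, 0, 0], [0, 0, 0], 0.005], [[0, 0, 0], [0, 0, 0], 0.005]]}}

```text
t: 12.78
tcp_pos: [0.5411, 0.1513, 0.103]
tcp_rot: [0.177, 1.571, 0.135]
force: [-3.7, -1.5, 3.8]
gripper_width: 0.0148
```

Request:
{"op": "step_arm", "data": {"steps": [[[0.0005, 0, 0], [0, 0, 0], 0.005], [[0, 0, 0], [0, 0, 0], 0.005]], "squeeze": 20}}

```text
t: 12.95
tcp_pos: [0.5412, 0.1514, 0.103]
tcp_rot: [0.039, 1.57, -0.003]
force: [-4.5, -1.7, 8.0]
gripper_width: 0.0147
```

Request:
{"op": "step_arm", "data": {"steps": [[[0, 0, 0], [0, 0, 0], 0.02], [[0, 0, 0], [0, 0, 0], 0.025], [[0, 0, 0], [0, 0, 0], 0.03], [[0, 0, 0], [0, 0, 0], 0.04], [[0, 0, 0], [0, 0, 0], 0.04]]}}

```text
t: 13.37
tcp_pos: [0.5411, 0.1514, 0.102]
tcp_rot: [1.638, 1.571, 1.596]
force: [0.7, -0.2, 1.0]
gripper_width: 0.0401
```

```bash
python3 -c "
from h import *
s,M=st([.5410,.1512,.150])
grab('scene','scene6')
b=cv2.imread('pics/scene6.png')
cv2.imwrite('pics/p6.png',cv2.resize(b[145:220,290:390],(800,600),interpolation=2)[:600])"
```

```text
t 13.3667 tcp [0.5411 0.1514 0.102 ] xdir [-0.      0.0003 -1.    ] jawyaw -2.404830357433347 F [ 0.6937 -0.2337  0.969 ] T [0.078  0.0587 0.033 ] w 0.040113866362782954 j6 1.6527535843455454
tool delta [-0.048  -0.0002 -0.0001]
```

View pics/p6.png

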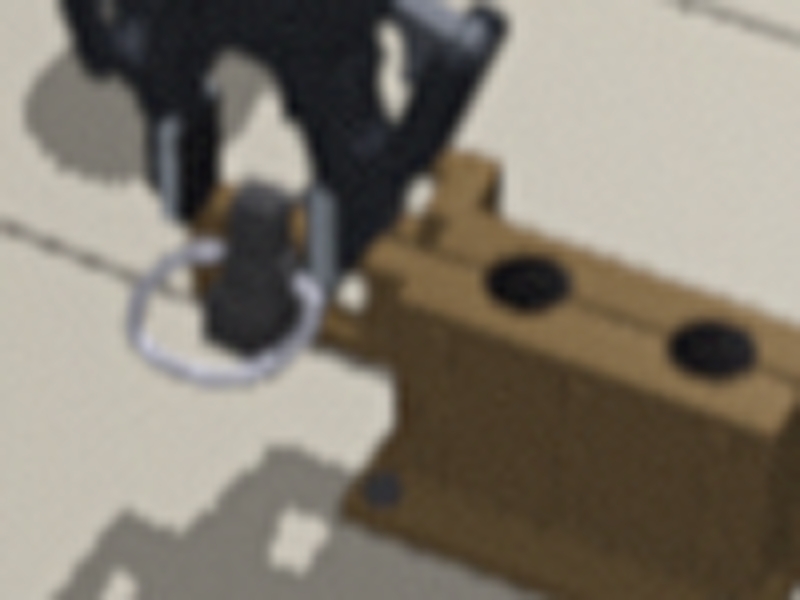

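Request:
{"op": "step_arm", "data": {"steps": [[[-0.008, 0, 0], [0, 0, 0], 0.04], [[-0.012, 0, 0], [0, 0, 0], 0.04], [[-0.015, 0, 0], [0, 0, 0], 0.04], [[-0.015, 0, 0], [0, 0, 0], 0.04], [[-0.005, -0.015, 0], [0, 0, 0], 0.02], [[0, -0.015, 0], [0, 0, 0], 0], [[0, -0.0145, 0], [0, 0, 0], 0], [[0, 0, 0], [0, 0, 0], 0], [[0, 0, 0], [0, 0, 0], 0]]}}

```text
t: 14.17
tcp_pos: [0.5397, 0.1066, 0.1583]
tcp_rot: [0.226, 1.569, 0.182]
force: [-0.4, -0.1, 0.2]
gripper_width: 0.0001
```

```bash
python3 -c "
from h import *
s,M=st([.539,.1065,.100])
grab('scene','scene7')
b=cv2.imread('pics/scene7.png')
cv2.imwrite('pics/p7.png',cv2.resize(b[130:220,280:400],(800,600),interpolation=2)[:600])"
```

```text
t 14.1667 tcp [0.5397 0.1066 0.1583] xdir [ 0.0014  0.0003 -1.    ] jawyaw -2.4796664957856858 F [-0.4163 -0.0724  0.1851] T [-0.012   0.0359 -0.0357] w 0.0001419076143225838 j6 1.5710077607109372
tool delta [ 0.0583 -0.0001 -0.0007]
```

View pics/p7.png

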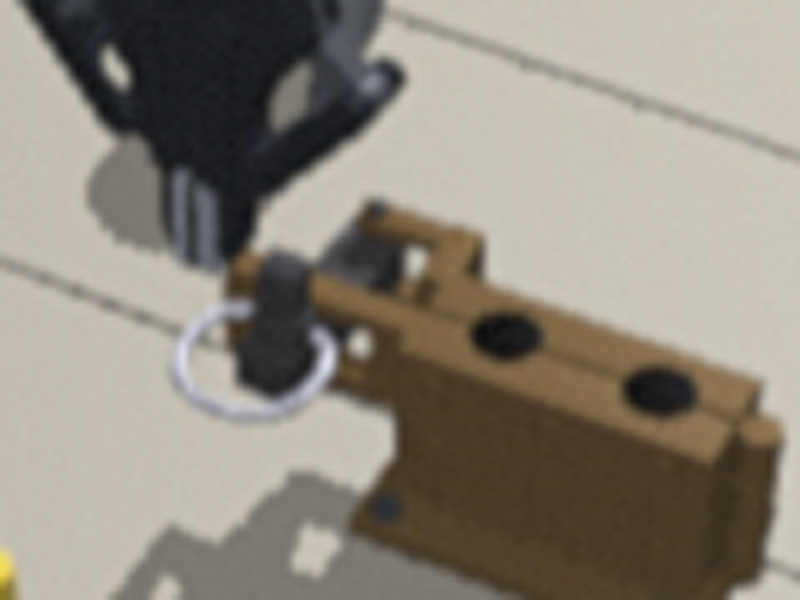

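```bash
python3 -c "
from h import *
p=cloud('scene',np.load('pics/scene7.npy')).reshape(-1,3)
q=p[(abs(p[:,0]-.541)<.014)&(abs(p[:,1]-.1515)<.014)&(p[:,2]<.125)];h=np.sort(q[:,2]);print(len(q),h[-12:])
k=q[q[:,2]>.1];print(k.mean(0))
r=p[(abs(p[:,0]-.539)<.012)&(abs(p[:,1]-.106)<.01)&(p[:,2]>.03)&(p[:,2]<.12)];print(len(r),r.mean(0),r[:,2].min(),r[:,2].max())"
```

```text
326 [0.1065 0.1066 0.1067 0.1067 0.1072 0.1072 0.1074 0.1079 0.1081 0.1082
 0.1083 0.109 ]
[0.544  0.1496 0.1051]
23 [0.5378 0.107  0.0796] 0.07576241992292243 0.0826248309868195
```

Request:
{"op": "step_arm", "data": {"steps": [[[0.01, 0, -0.0007], [0, 0, 0], 0], [[0.015, 0, 0], [0, 0, 0], 0], [[0.015, 0, 0], [0, 0, 0], 0], [[0.012, 0, 0], [0, 0, 0], 0], [[0.006, 0, 0], [0, 0, 0], 0], [[0, 0, 0], [0, 0, 0], 0], [[0, 0, 0], [0, 0, 0], 0]]}}

```text
t: 14.8
tcp_pos: [0.5384, 0.1072, 0.099]
tcp_rot: [2.847, 1.57, 2.805]
force: [-0.0, -0.1, 0.2]
gripper_width: 0.0004
```

Request:
{"op": "step_arm", "data": {"steps": [[[0.003, 0, 0], [0, 0, 0], 0], [[0.003, 0, 0], [0, 0, 0], 0], [[0.003, 0, 0], [0, 0, 0], 0], [[0, 0, 0], [0, 0, 0], 0]]}}

```text
t: 15.13
tcp_pos: [0.5388, 0.1068, 0.0901]
tcp_rot: [0.037, 1.57, -0.005]
force: [1.0, -0.4, 1.3]
gripper_width: 0.0
```

Request:
{"op": "step_arm", "data": {"steps": [[[0.003, 0, 0], [0, 0, 0], 0], [[0.003, 0, 0], [0, 0, 0], 0], [[0.003, 0, 0], [0, 0, 0], 0], [[0, 0, 0], [0, 0, 0], 0]]}}

```text
t: 15.47
tcp_pos: [0.5381, 0.1068, 0.0803]
tcp_rot: [-2.874, 1.57, -2.916]
force: [0.3, -1.4, 0.5]
gripper_width: -0.0001
```

```bash
python3 -c "
from h import *
s,M=st([.539,.1065,.100])
grab('scene','scene8')
b=cv2.imread('pics/scene8.png')
cv2.imwrite('pics/p8.png',cv2.resize(b[130:220,280:400],(800,600),interpolation=2)[:600])"
```

```text
t 15.4667 tcp [0.5381 0.1068 0.0803] xdir [-0.0009 -0.0002 -1.    ] jawyaw -2.408582261084858 F [ 0.3063 -1.3513  0.5132] T [-0.2737 -0.0172  0.0323] w -7.787822773031542e-05 j6 1.5704570276310477
tool delta [-0.0197 -0.0003  0.0009]
```

View pics/p8.png

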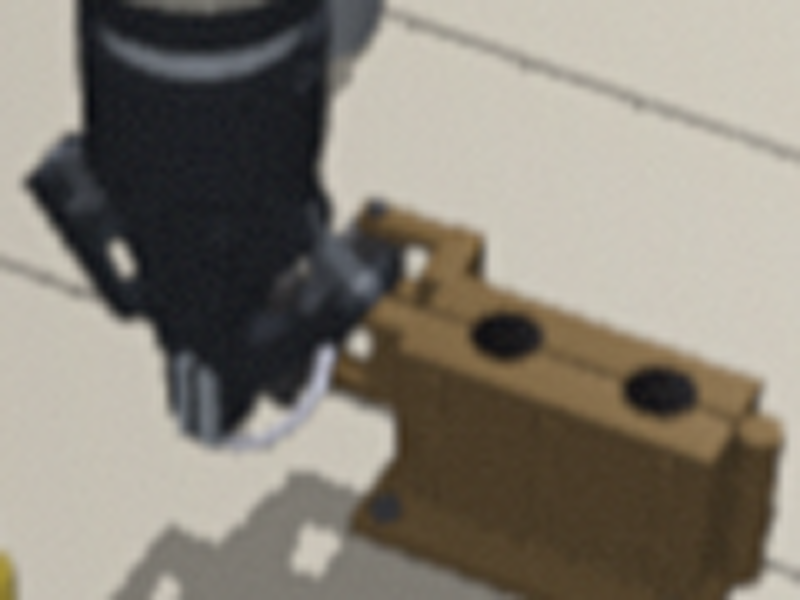

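Request:
{"op": "step_arm", "data": {"steps": [[[0.003, 0.0007, 0], [0, 0, 0], 0], [[0.003, 0.0007, 0], [0, 0, 0], 0], [[0.003, 0.001, 0], [0, 0, 0], 0], [[0, 0, 0], [0, 0, 0], 0]]}}

```text
t: 15.85
tcp_pos: [0.5384, 0.11, 0.0715]
tcp_rot: [1.922, 1.569, 1.881]
force: [-0.1, 3.3, 4.3]
gripper_width: -0.0003
```

Request:
{"op": "step_arm", "data": {"steps": [[[0.003, 0.001, 0], [0, 0, 0], 0], [[0.003, 0.001, 0], [0, 0, 0], 0], [[0.002, 0.001, 0], [0, 0, 0], 0], [[0, 0, 0], [0, 0, 0], 0]]}}

```text
t: 16.18
tcp_pos: [0.5389, 0.1132, 0.0642]
tcp_rot: [1.23, 1.569, 1.189]
force: [-0.2, 4.6, 4.7]
gripper_width: 0.0004
```

```bash
python3 -c "
from h import *
s,M=st([.539,.1065,.100])
grab('scene','scene9')
b=cv2.imread('pics/scene9.png')
cv2.imwrite('pics/p9.png',cv2.resize(b[130:220,280:400],(800,600),interpolation=2)[:600])"
```

```text
t 16.1833 tcp [0.5389 0.1132 0.0642] xdir [ 0.0006  0.0015 -1.    ] jawyaw -2.366690979712318 F [-0.18    4.5939  4.6867] T [0.8666 0.0563 0.0214] w 0.00041007003436284754 j6 1.5807223732447293
tool delta [-0.0359 -0.0066  0.0004]
```

View pics/p9.png

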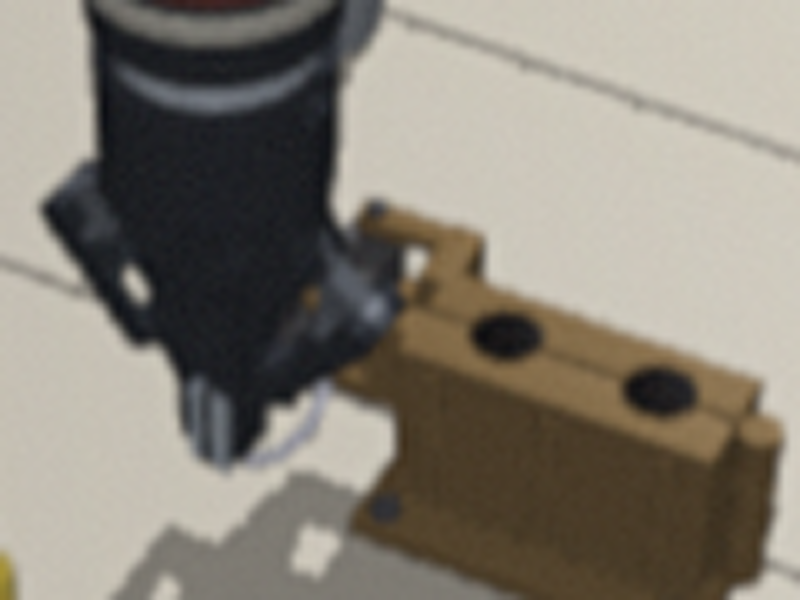

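Request:
{"op": "step_arm", "data": {"steps": [[[0.002, 0.0015, 0], [0, 0, 0], 0], [[0.002, 0.0015, 0], [0, 0, 0], 0], [[0, 0, 0], [0, 0, 0], 0]]}}

```text
t: 16.48
tcp_pos: [0.5392, 0.1163, 0.0604]
tcp_rot: [1.134, 1.569, 1.092]
force: [0.1, 5.3, 6.2]
gripper_width: -0.0001
```

```bash
python3 -c "
from h import *
s,M=st([.539,.1065,.100])
grab('scene','scene10')
b=cv2.imread('pics/scene10.png')
cv2.imwrite('pics/p10.png',cv2.resize(b[130:220,280:400],(800,600),interpolation=2)[:600])"
```

```text
t 16.4833 tcp [0.5392 0.1163 0.0604] xdir [ 0.001   0.0019 -1.    ] jawyaw -2.3631476436347745 F [0.1236 5.3023 6.2046] T [1.127  0.0051 0.0312] w -6.873766266272737e-05 j6 1.5863807521061462
tool delta [-0.0396 -0.0098  0.0002]
```

View pics/p10.png

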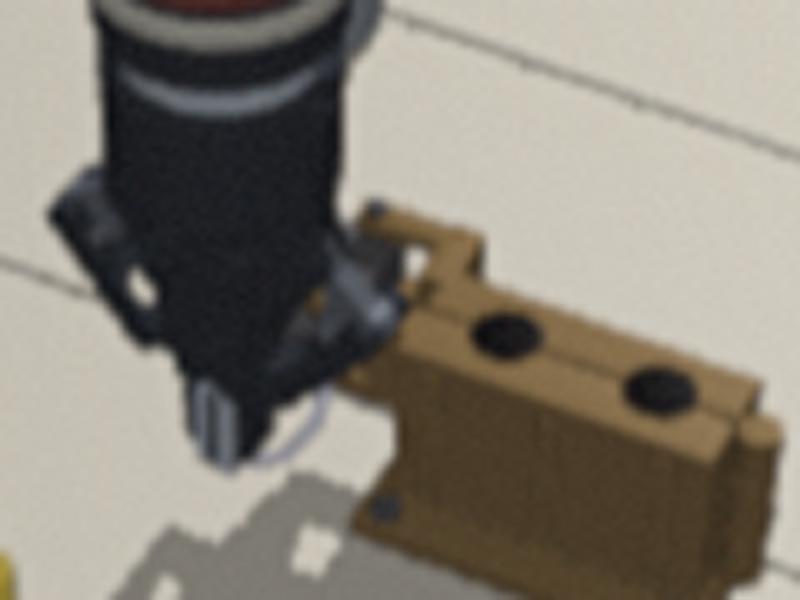

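Request:
{"op": "step_arm", "data": {"steps": [[[0, 0.001, 0], [0, 0, 0.05], 0], [[0, 0.001, 0], [0, 0, 0.05], 0], [[0, 0.001, 0], [0, 0, 0.05], 0], [[0, 0.001, 0], [0, 0, 0.05], 0], [[0, 0, 0], [0, 0, 0], 0]]}}

```text
t: 16.95
tcp_pos: [0.5387, 0.1183, 0.0596]
tcp_rot: [1.577, 1.369, 1.533]
force: [0.7, 0.6, 0.6]
gripper_width: -0.0
```

```bash
python3 -c "
from h import *
s,M=st([.539,.1065,.100])
grab('scene','scene11')
b=cv2.imread('pics/scene11.png')
cv2.imwrite('pics/p11.png',cv2.resize(b[130:220,280:400],(800,600),interpolation=2)[:600])"
```

```text
t 16.95 tcp [0.5387 0.1183 0.0596] xdir [ 0.0075  0.2001 -0.9798] jawyaw -2.5037316400278207 F [0.7439 0.5648 0.5924] T [-0.1499  0.0489  0.0272] w -1.662996288222671e-05 j6 1.482373058455275
tool delta [-0.0419 -0.0034  0.0008]
```

View pics/p11.png

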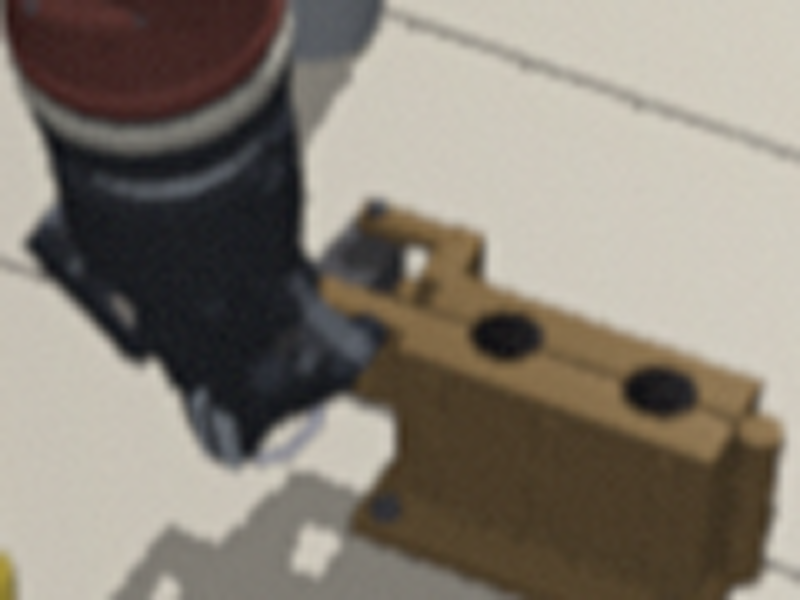

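Request:
{"op": "step_arm", "data": {"steps": [[[0.0015, 0.001, 0], [0, 0, 0.05], 0], [[0.0015, 0.001, 0], [0, 0, 0.05], 0], [[0.0015, 0.001, 0], [0, 0, 0.05], 0], [[0, 0, 0], [0, 0, 0], 0]]}}

```text
t: 17.33
tcp_pos: [0.5386, 0.1228, 0.0557]
tcp_rot: [1.577, 1.22, 1.533]
force: [0.5, -0.8, -0.5]
gripper_width: 0.0003
```

```bash
python3 -c "
from h import *
s,M=st([.539,.1065,.100])
grab('scene','scene12')
b=cv2.imread('pics/scene12.png')
cv2.imwrite('pics/p12.png',cv2.resize(b[130:220,280:400],(800,600),interpolation=2)[:600])"
```

```text
t 17.3333 tcp [0.5386 0.1228 0.0557] xdir [ 0.0129  0.3429 -0.9393] jawyaw -2.4626280272986425 F [ 0.4959 -0.7994 -0.5174] T [-0.4107  0.029   0.0141] w 0.00027501676091696984 j6 1.4033026266190236
tool delta [-0.0472 -0.      0.001 ]
```

View pics/p12.png

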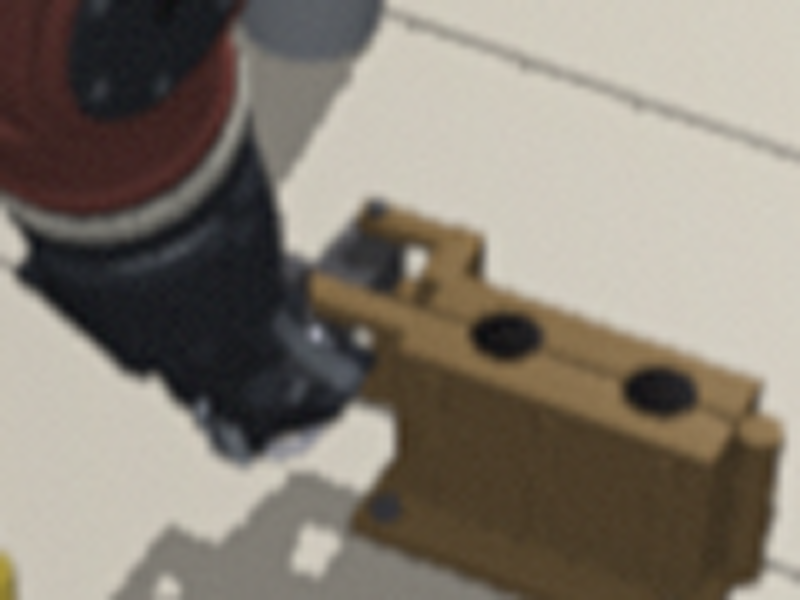

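Request:
{"op": "step_arm", "data": {"steps": [[[-0.005, -0.003, 0], [0, 0, 0], 0], [[-0.01, -0.005, 0], [0, 0, 0], 0], [[-0.02, -0.005, 0], [0, 0, 0], 0], [[-0.025, -0.005, 0], [0, 0, 0], 0], [[-0.025, 0, 0], [0, 0, 0], 0], [[-0.025, 0, 0], [0, 0, 0], 0], [[0, 0, 0], [0, 0, 0], 0]]}}

```text
t: 17.97
tcp_pos: [0.5393, 0.0665, 0.1598]
tcp_rot: [1.549, 1.224, 1.508]
force: [0.1, -0.2, 0.6]
gripper_width: 0.0004
```

```bash
python3 -c "
from h import *
s,M=st([.539,.1065,.100])
grab('scene','scene13')
b=cv2.imread('pics/scene13.png')
cv2.imwrite('pics/p13.png',cv2.resize(b[130:220,280:400],(800,600),interpolation=2)[:600])"
```

```text
t 17.9667 tcp [0.5393 0.0665 0.1598] xdir [ 0.0214  0.3392 -0.9405] jawyaw -2.4453157641584173 F [ 0.0993 -0.179   0.592 ] T [-0.2558 -0.0647 -0.0327] w 0.00039330796296945257 j6 1.2932492566685858
tool delta [ 0.0698  0.0172 -0.0025]
```

View pics/p13.png

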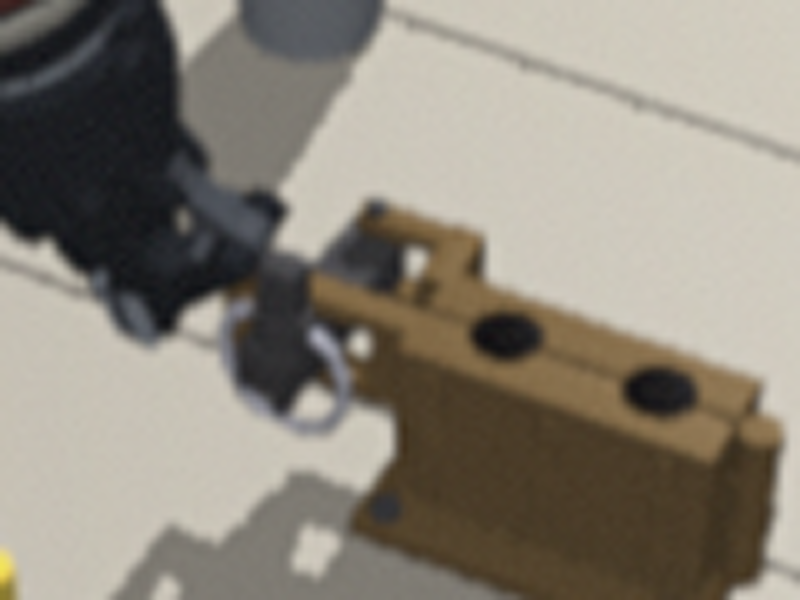

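Request:
{"op": "step_arm", "data": {"steps": [[[-0.03, 0, 0], [0, 0, 0], 0], [[-0.03, -0.02, 0], [0, 0, 0], 0], [[0, -0.03, 0], [0, 0, 0], 0], [[0, -0.03, 0], [0, 0, 0], 0], [[0, -0.03, 0], [0, 0, 0], 0], [[0, -0.03, 0], [0, 0, 0], 0], [[0, 0, 0], [0, 0, 0], 0], [[0, 0, 0], [0, 0, 0], 0]]}}

```text
t: 18.68
tcp_pos: [0.5299, -0.0839, 0.1612]
tcp_rot: [1.577, 1.22, 1.533]
force: [0.4, 0.6, 0.8]
gripper_width: 0.0
```

```bash
python3 -c "
from h import *
st()
grab('scene','scene14');grab('top','top14')
b=cv2.imread('pics/scene14.png');a=cv2.imread('pics/top14.png')
o=cv2.resize(b[140:215,290:390],(800,600),interpolation=2)
c=o.copy()
px=np.array([-.042,-1,0]);py=np.array([1,-.042,0])
for th,col in((1.57,(0,255,0)),(1.2,(0,0,255))):
  e=px*np.cos(th)+np.array([0,0,-1])*np.sin(th);o0=np.array([.542,.1508,.078])
  pts=[]
  for q in np.linspace(0,6.28,60):
    p=o0+e*.0215+.024*(e*np.cos(q)+py*np.sin(q));u,v=proj('scene',p);pts.append([(u-290)*8,(v-140)*8])
  cv2.polylines(c,[np.int32(pts)],True,col,1)
f=lambda i:cv2.resize(i,(400,300))
cv2.imwrite('pics/p14.png',np.vstack([np.hstack([f(o),f(c)]),np.hstack([cv2.resize(a[245:305,180:260],(400,300),interpolation=2),f(a)])]))"
```

```text
t 18.6833 tcp [ 0.5299 -0.0839  0.1612] xdir [ 0.013   0.3432 -0.9392] jawyaw -2.509177574169717 F [0.3711 0.6485 0.7605] T [-0.2722 -0.0055 -0.0274] w 1.1707808082362106e-05 j6 1.0173519729008036
```

View pics/p14.png

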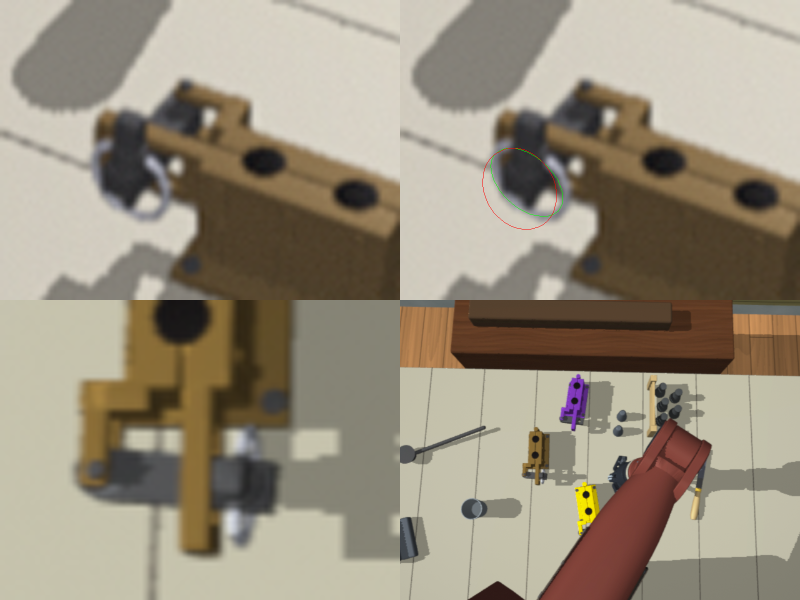

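```bash
python3 -c "
from h import *
p=cloud('scene',np.load('pics/scene14.npy')).reshape(-1,3)
q=p[(abs(p[:,0]-.541)<.02)&(abs(p[:,1]-.1515)<.014)&(p[:,2]<.125)];h=np.sort(q[:,2]);print(h[-8:])
print(q[q[:,2]>.1].mean(0))
print(arm.job_done())"
```

```text
[0.1076 0.1079 0.108  0.1081 0.1082 0.1084 0.1084 0.1086]
[0.5438 0.1492 0.1051]
the job is handed in; nothing more can be done
None
```

The pin is seated in the tongue's hole and the ring has snapped shut round its foot. I handed the job in at about 18.7 s of the 64 s allowed; the rig gives no verdict.

**What I did**
- I took the linchpin from its block and found the hole from the camera views.
- The pin's end went in on the first try. The collar met the tongue at the expected height, with about 8 N of upward push at the last step.
- I let go with the ring lying open and level, then pushed the ring's bow down with the closed fingers.
- At about 0.8 rad the ring stuck against the fingertips by friction, with about 8 N in total. I tilted the tool and followed the ring's arc inward until the force died away, then backed off and the ring closed.

**Last checks**
- **Pin height:** the head's top reads about 106–108 mm; it should be 106 mm when the collar sits on the tongue. The head's position is within about 3 mm of where I let go of it, which is about the limit of the camera's accuracy.
- **Ring:** it lines up with the predicted closed position, both in an overlay on the scene picture and edge-on from above.
- **Hand:** it is clear of the pin and ring, and the force sensor reads under 1.1 N, which is noise level.
- **Bystanders:** the file, weights and cup look unmoved in the top view. I did not measure their positions.

The only figure that disagreed was the grip opening on the head: about 14.7 mm where I expected 16 mm. The hold was firm and the pin hung straight.

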